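Feel along the lid joint of a control unit

ROBOT

A 6-joint arm with a two-finger parallel gripper is mounted at the origin on the work surface. World frame = base frame: x ahead of the robot, y to its left, z up, the work surface at z = 0. Lengths are in m, angles in rad, forces in N, time in s.
With the tool pointing down it reaches from about 0.375 to 0.9 m from the base axis. Payload 3.1 kg.
Tool frame: the origin (TCP) lies between the finger pads; the fingertips stand 19 mm ahead of it and the grasp point (between the pads) is the TCP; z points along the fingers, y is the line along which they close (so a half turn about z gives the same grasp; the last joint's range is limited). The gripper opens to 87 mm and grips with 3 to 60 N. Pads are 19 mm wide; open, the fingers measure 117 mm over their backs; the gripper's body (75 mm by 190 mm) begins 51 mm behind the grasp point.
Start: joints at [-1.502, 0.527, 1.433, -0, 1.181, -0.178], TCP at [0.153, -0.606, 0.242] pointing down, gripper open.
Joint ranges: [-3.08, 3.08], [-0.75, 2.2], [0.22, 2.44], [-1.43, 4.57], [0, 2.65], [-2.85, 2.85]. Speed limits (rad/s): [2.79, 2.79, 3.14, 3.14, 3.14, 3.14].

INTERFACE

Orientations are given as a unit quaternion [x, y, z, w].
In Python, from rig import telemetry, viewer, hand_in gives the robot as it stands. The module is installed in compiled form; this text tells all that it offers.
- The arm moves only by the shell command python3 -m creep 'ROWS' [FORCE]. ROWS is JSON, a list of rows, each an object with "translation": the shift along the tool's x, y, z in mm, a list of three; "roll": the turn about the tool's z in degrees; "gripper": the finger opening in mm, from 0 to 87. In form: [{"translation": [tx, ty, tz], "roll": roll, "gripper": gripper}, ...]. A call has 1 to 5 rows; each row is the pose to reach, as a shift and turn from the pose commanded when the call began, along the tool's axes at that moment; what a row does not reach only later rows make up. A row lasts 1/12 s, in which the tool goes at most 41.7 mm and 7.16 degrees, less where a joint would pass 70% of its speed; a pose out of reach is approached as far as the arm can. A call with a gripper value outside its range is refused whole. The fingers move at their own pace and stop on an object; FORCE is the grip in N (left out, the last holds). Time passes only in rows, so rows that repeat a pose let the fingers close. It gives the time, the measured TCP pose, the force, the opening and the grip force at its end, in the units of the state.
- telemetry.get_obs(): the state, without advancing time (a new reading comes with each control period).
- viewer.camera(name): name is "scene" or "top" or "wrist"; returns the picture (420x560x3 uint8, blue, green, red); there is no depth.
- viewer.camera_info(name): a dict with "intrinsics" (3x3 intrinsics, pixels), "rvec" (rotation vector, rad) and "tvec" (3), from world to camera coordinates, as OpenCV has them; the wrist camera has in their place "hand_eye" (4x4, takes a point from camera to tool coordinates, whose origin is the TCP and whose axes are the flange's). Camera axes: x right, y down, z forward; pixel columns grow to the right and rows downward; lengths in m; the calibration is good to about 2 mm. The wrist camera is an equidistant fisheye: a pixel r from the principal point sees the ray r / f radians off the axis. A picture is of the moment at which its call begins: read the wrist's pose just before it. camera_info takes no time and is no camera call.
- hand_in(): hands the job in; it is judged then, once.
Trained networks look in the newest picture that a camera, given by its name, has taken for a name from the list of things; names that differ only in an ending like _2 or _b are one class to them, and where a whole thing is asked for, a point or a joint stands for the part that bears it (a point fixed in the world has none). Each returns a list of dicts, best first, with "p" (0 to 1); they miss things now and then, are a little off and sometimes report something else, mostly with a low value. They report only what shows in the picture. A call takes as long as a camera call. They do not tell look-alikes from the thing itself.
- viewer.recognise(camera, thing): "bbox" ([left, top, width, height] in pixels, round what is visible of it).
The state is a dict: "time": time; "q": joint angles; "joint_velocities": joint speeds; "joint_torque": joint torques, N m; "position": TCP position; "tool_rot": TCP orientation; "ft_force": force on the tool from outside, world axes, zero at the start; "moment": the same for the moment, N m; "grip_width": finger opening in m; "grip_force": force on a finger pad.
Only numpy, scipy, OpenCV 4.12 (cv2) and the standard library are available. Lean on these libraries where they do the work, as an engineer would, in place of code of your own. Each camera call takes 0.05 s, during which the arm holds its last target. There are 200 camera calls.

TASK

Before this engine control unit is sealed again, check the open channel round its lid with the ball-ended feeler: take the feeler from its stand, set its tip gently down in the channel at the far left corner, and draw it slowly, about 2 to 3 cm a second, along the far side to the far right corner, round it, and on along the right-hand side to the near right corner, lightly touching all the way and never pressing hard. Then put the feeler back upright in its stand; leave the other things on the bench where they are. (Left, right, near and far are as seen from the robot.)

Things in the scene. Friction and masses are not known exactly. Their poses are not given: they have to be found in the camera images.
- feeler: Ball-ended hand feeler, 141 mm long, 50 to 100 g, upright in its stand at the start. Origin: centre of the steel ball tip (diameter 5 mm); z points up to the handle. Shaft diameter 4 mm up to z = 46 mm, orange cone up to 60 mm (widening to 15 mm), round orange finger guard (diameter 33 mm) z = 60 to 65 mm, square black handle 18 x 18 mm, faces across its x and y, z = 65 to 141 mm.
- feeler_grip (a point): Grip point on the feeler's handle axis, 105 mm above the ball's centre; axes as the feeler's. Grip here across two opposite flat faces, firmly (40 N or so).
- stand: Feeler stand, fixed: dark round foot (diameter 88 mm, 12 mm high) and a grey tube, outer diameter 42 mm, bore 22 mm, open at the top 85 mm above the bench, bore floor at z = 14 mm. Origin at the centre of its underside. The feeler's shaft hangs in the bore and its guard rests on the rim, so that the ball's centre is 25 mm above the bench.
- holder: Circuit-board holder, fixed, with the control unit in its jaws. Origin: centre of its underside; x away from the robot (yaw at most 0.3 rad either way), y left, z up. Rail 250 mm long, blue uprights at y = +-100 mm, 84 mm high, black knobs out to y = +-129 mm. The unit: aluminium box 112 (x) by 150 mm (y), black connectors on its near side out to x = -81 mm. This pose leaves out the unit's tilt.
- pivot (a point): Middle of the pivot axis, along the holder's y, 72 mm above the bench; axes as the holder's. THE UNIT IS LEFT TILTED ABOUT IT BY AN UNKNOWN, UNMEASURED ANGLE a, up to 0.12 rad either way: find the channel's height by touch. A point (x, z) of the unit from the axis lies at (x cos a + z sin a, z cos a - x sin a). It is stiff: it stays put below 25 N.
- far_left (a point): Where the ball's centre would be in the channel at the unit's far left corner AT ZERO TILT: (42, 61, 6.5) mm from the pivot; fixed to the holder, so the true height is up to 5.1 mm higher or lower. The channel: dark floor, 8 mm wide, 5 mm deep between rim and lid edge (equal height), sharp corners; its centre line is a rectangle, x = +-42, y = +-61 mm from the pivot.
- far_right (a point): The same for the far right corner, (42, -61, 6.5) mm from the pivot at zero tilt. The floor is rigid: it gives very roughly 0.05 mm per newton. Lid fins stand 11 mm above the rim, 14 mm or more from the channel's centre line.
- near_right (a point): The same for the near right corner, (-42, -61, 6.5) mm from the pivot at zero tilt.
- interface: bystander: silver diagnostic interface box with orange ends, 77 x 116 x 28 mm, loose; origin under its centre. It and the feeler's stand stand on either side of the holder, either way round.
- multimeter: bystander: yellow multimeter lying flat, 170 x 82 x 44 mm, loose; origin under its centre
- tray: bystander: blue divided parts tray, 110 x 160 x 28 mm, loose; origin under its centre
- screwdriver: bystander: red-handled screwdriver, 170 mm, lying, loose
- spare_lid: bystander: spare finned aluminium lid lying flat, 90 x 120 x 16 mm, loose; origin under its centre
There are look-alikes about, which are no part of the job. Several things have the shape of the stand; the one meant has the colours described above.

How it is judged:
By the outcome, as a careful person would: the job done as asked, in the order asked, and still so for the second after the job is handed in, with the robot touching nothing.
It also fails if it takes over 70 s, if anything falls off the work surface, if the arm or the gripper's body presses on something with over 40 N, if the wrist force passes 120 N, or if a joint passes its speed limit or range.

## Working session

There is one attempt and no reset: what is moved stays moved. The work goes in short steps, Python scripts to look and compute and a shell command to move; the robot and the scene stay as the last step left them, time stands still between calls to the robot, and variables do not carry over. Pictures are saved under pics/ and viewed, at most 10 in all, crops included, and the job is handed in when it is done.

```bash
mkdir -p pics; python3 - <<'E'
from rig import telemetry, viewer
import cv2,numpy as np
for c in("scene","top"):
    cv2.imwrite(f"pics/{c}0.png",viewer.camera(c)); 
    print(c,{k:np.round(v,4).tolist() for k,v in viewer.camera_info(c).items() if not isinstance(v,str)})
    for t in("feeler","stand","holder","interface"):
        print(t,[(round(d["p"],2),[int(x) for x in d["bbox"]]) for d in viewer.recognise(c,t)][:4])
print(viewer.camera_info("wrist"))
print(telemetry.get_obs())
E
```

```text
scene {'intrinsics': [[480.7661, 0.0, 279.1339], [0.0, 480.7661, 202.796], [0.0, 0.0, 1.0]], 'rvec': [2.0935, 0.9043, -0.4143], 'tvec': [-0.4481, -0.1282, 1.5297]}
feeler [(0.52, [319, 150, 8, 22])]
stand [(0.69, [328, 129, 24, 34]), (0.6, [308, 173, 26, 34])]
holder [(0.73, [219, 203, 105, 79])]
interface [(0.92, [107, 282, 63, 49])]
top {'intrinsics': [[485.6283, 0.0, 277.3766], [0.0, 485.6283, 215.8374], [0.0, 0.0, 1.0]], 'rvec': [2.1996, -2.1673, 0.1306], 'tvec': [0.0642, 0.5337, 1.5108]}
feeler [(0.6, [194, 213, 12, 10]), (0.23, [245, 177, 84, 56]), (0.23, [357, 136, 37, 55])]
stand [(0.9, [126, 245, 28, 27]), (0.73, [188, 208, 35, 26]), (0.53, [376, 206, 36, 29])]
holder [(0.78, [248, 176, 81, 55])]
interface [(0.85, [373, 208, 40, 27]), (0.42, [192, 137, 54, 43])]
{'intrinsics': array([[325.1922621 ,   0.        , 275.14306941],
       [  0.        , 325.1922621 , 209.44792788],
       [  0.        ,   0.        ,   1.        ]]), 'hand_eye': array([[ 1.63508999e-05, -9.62409291e-01, -2.71603307e-01,
         7.47365672e-02],
       [ 9.99999977e-01,  7.31904269e-05, -1.991442
[... 211 characters left out ...]
e': 0.5, 'q': array([-1.50250118e+00,  5.27525256e-01,  1.43275636e+00,  1.63561971e-05,
        1.18139570e+00, -1.78484207e-01]), 'joint_velocities': array([ 0.00077227, -0.00115227, -0.00276247, -0.00205655, -0.00280639,
       -0.00033976]), 'joint_torque': array([-2.26046818e-04, -4.39604330e+01, -1.76789886e+01,  6.34777313e-02,
        5.15078392e-02, -2.98806935e-05]), 'position': array([ 0.1527152 , -0.60600235,  0.24151488]), 'tool_rot': array([ 9.92397528e-01,  1.23073734e-01,  9.88536767e-06, -4.18518240e-05]), 'ft_force': array([ 0.14904293, -0.61984012,  0.54216631]), 'moment': array([ 0.02411574, -0.01717914,  0.03000359]), 'grip_force': 0.0, 'grip_width': 0.08674245187173218}
```

```bash
python3 - <<'E'
import cv2,numpy as np
a=cv2.imread("pics/scene0.png"); b=cv2.imread("pics/top0.png")
a=cv2.resize(a[110:350,80:400],None,fx=2.5,fy=2.5,interpolation=3);cv2.imwrite("pics/s1.png",a)
b=cv2.resize(b[110:310,110:430],None,fx=2.5,fy=2.5,interpolation=3);cv2.imwrite("pics/t1.png",b)
E
```

```text
(no output)
```

View pics/s1.png

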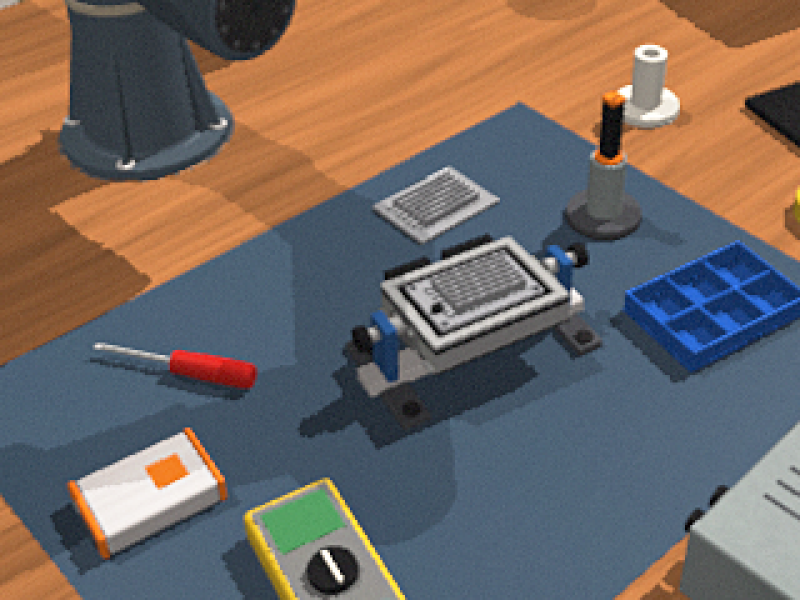

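View pics/t1.png

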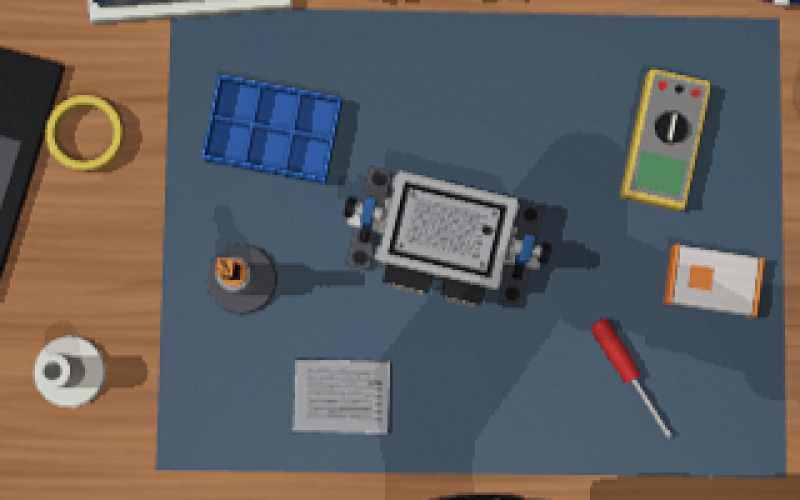

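The pictures show the feeler, with its black handle, standing in the grey tube with the dark foot. In the scene crop it is at (605,150) and in the top crop at (235,272), left of the holder at (447,230). The white look-alike stand is at (70,370) in the top crop. The interface, multimeter and screwdriver are on the right.

```bash
cat > h.py <<'E'
from rig import telemetry, viewer
import cv2,numpy as np
from scipy.spatial.transform import Rotation as R
def ray(cam,uv,obs=None):
    "world origin and direction of the ray through pixel uv"
    i=viewer.camera_info(cam);K=i["intrinsics"]
    d=np.linalg.inv(K)@[uv[0],uv[1],1.]
    if cam!="wrist":
        M=cv2.Rodrigues(np.array(i["rvec"],float))[0];t=np.ravel(i["tvec"]);return -M.T@t,M.T@d/np.linalg.norm(d)
    r=np.hypot(d[0],d[1]); d=np.array([d[0]/r*np.sin(r),d[1]/r*np.sin(r),np.cos(r)]) if r>0 else np.array([0,0,1.])
    H=i["hand_eye"];T=R.from_quat(obs[1]).as_matrix();return T@H[:3,3]+obs[0],T@H[:3,:3]@d
def proj(cam,P,obs=None):
    i=viewer.camera_info(cam);K=i["intrinsics"];P=np.atleast_2d(P).astype(float)
    if cam!="wrist": return cv2.projectPoints(P,np.array(i["rvec"],float),np.array(i["tvec"],float),K,None)[0][:,0]
    H=i["hand_eye"];T=R.from_quat(obs[1]).as_matrix()
    c=((P-obs[0])@T-H[:3,3])@H[:3,:3];r=np.hypot(c[:,0],c[:,1]);th=np.arctan2(r,c[:,2])
    return c[:,:2]/r[:,None]*th[:,None]*K[0,0]+K[:2,2]
def atz(r,z): o,d=r; return o+d*(z-o[2])/d[2]
def meet(rs):
    A=sum(np.eye(3)-np.outer(d,d) for o,d in rs);b=sum((np.eye(3)-np.outer(d,d))@o for o,d in rs);return np.linalg.solve(A,b)
def shot(name):
    o=telemetry.get_obs();im=viewer.camera("wrist");cv2.imwrite(f"pics/{name}.png",im)
    np.savez(f"pics/{name}.npz",p=o["position"],q=o["tool_rot"]);return (o["position"],o["tool_rot"]),im
def load(n): f=np.load(f"pics/{n}.npz");return f["p"],f["q"]
E
python3 - <<'E'
from h import *
s=lambda u,v:(80+u/2.5,110+v/2.5)
t=lambda u,v:(110+u/2.5,110+v/2.5)
print("feeler top",meet([ray("scene",s(614,96)),ray("top",t(231,265))]), atz(ray("top",t(231,266)),.161))
print("foot",atz(ray("top",t(242,278)),.012),atz(ray("scene",s(602,214)),.012))
# unit corners (outer), top & scene
for n,a,b in(("FR",(395,172),None),):pass
T=[(398,172),(520,199),(501,287),(376,258)]
for p in T: print(atz(ray("top",t(*p)),.0835))
S=[(583,303),(433,361),(383,287),(512,238)]
for p in S: print(atz(ray("scene",s(*p)),.0835))
print("blue tops",[atz(ray("top",t(*p)),.084) for p in((370,210),(528,249))])
E
```

```text
feeler top [0.51689917 0.29137661 0.1699632 ] [0.51447766 0.29039774 0.161     ]
foot [0.51320541 0.29562979 0.012     ] [0.51986222 0.2896028  0.012     ]
[0.64049818 0.10008757 0.0835    ]
[ 0.60970275 -0.04983357  0.0835    ]
[ 0.50123566 -0.02728692  0.0835    ]
[0.53422625 0.125213   0.0835    ]
[0.66125411 0.10040767 0.0835    ]
[ 0.62211866 -0.05824502  0.0835    ]
[ 0.51206241 -0.02671974  0.0835    ]
[0.54304543 0.11949743 0.0835    ]
blue tops [array([0.59289847, 0.1335198 , 0.084     ]), array([ 0.54819728, -0.05990848,  0.084     ])]
```

```bash
python3 -m creep '[{"translation":[38,-16,0],"roll":0,"gripper":87},{"translation":[77,-32,0],"roll":0,"gripper":87},{"translation":[116,-48,0],"roll":0,"gripper":87},{"translation":[154,-64,0],"roll":0,"gripper":87},{"translation":[193,-79,0],"roll":0,"gripper":87}]'
python3 -m creep '[{"translation":[38,-16,0],"roll":0,"gripper":87},{"translation":[77,-32,0],"roll":0,"gripper":87},{"translation":[116,-48,0],"roll":0,"gripper":87},{"translation":[154,-64,0],"roll":0,"gripper":87},{"translation":[193,-79,0],"roll":0,"gripper":87}]'
python3 -m creep '[{"translation":[15,-36,0],"roll":0,"gripper":87},{"translation":[31,-72,0],"roll":0,"gripper":87},{"translation":[46,-108,0],"roll":0,"gripper":87},{"translation":[62,-145,0],"roll":0,"gripper":87},{"translation":[77,-181,0],"roll":0,"gripper":87}]'
```

```text
time: 0.92
position: [0.3211, -0.4813, 0.2417]
tool_rot: [0.992, 0.123, 0.0, 0.0]
ft_force: [0.1, -0.6, 0.8]
grip_width: 0.087
grip_force: 0.0
time: 1.33
position: [0.4887, -0.3577, 0.2418]
tool_rot: [0.992, 0.123, 0.0, 0.0]
ft_force: [0.5, 0.1, 0.1]
grip_width: 0.0871
grip_force: 0.0
time: 1.75
position: [0.5179, -0.163, 0.2417]
tool_rot: [0.992, 0.123, 0.0, 0.0]
ft_force: [0.1, -0.1, 0.3]
grip_width: 0.0869
grip_force: 0.0
```

```bash
python3 -m creep '[{"translation":[15,-36,6],"roll":0,"gripper":87},{"translation":[31,-72,12],"roll":0,"gripper":87},{"translation":[46,-108,18],"roll":0,"gripper":87},{"translation":[62,-145,24],"roll":0,"gripper":87},{"translation":[77,-181,24],"roll":0,"gripper":87}]'
python3 -m creep '[{"translation":[0,0,0],"roll":0,"gripper":87},{"translation":[0,0,0],"roll":0,"gripper":87}]'
python3 - <<'E'
from h import *
print(shot("w1")[0])
for t in("holder","feeler","stand"):print(t,[(round(d["p"],2),[int(x) for x in d["bbox"]]) for d in viewer.recognise("wrist",t)][:4])
E
```

```text
time: 2.17
position: [0.5476, 0.0314, 0.2167]
tool_rot: [0.992, 0.123, -0.001, -0.0]
ft_force: [1.4, -0.5, 0.2]
grip_width: 0.0869
grip_force: 0.0
time: 2.33
position: [0.5482, 0.0315, 0.2176]
tool_rot: [0.992, 0.125, 0.0, 0.0]
ft_force: [-0.6, -0.7, 0.6]
grip_width: 0.087
grip_force: 0.0
(array([0.54822507, 0.03152726, 0.21755994]), array([9.92105667e-01, 1.25404671e-01, 1.81914009e-05, 1.17578337e-04]))
holder [(0.61, [143, 72, 254, 200])]
feeler [(0.61, [0, 159, 37, 36])]
stand [(0.89, [19, 130, 76, 68]), (0.22, [127, 258, 58, 74])]
```

View pics/w1.png

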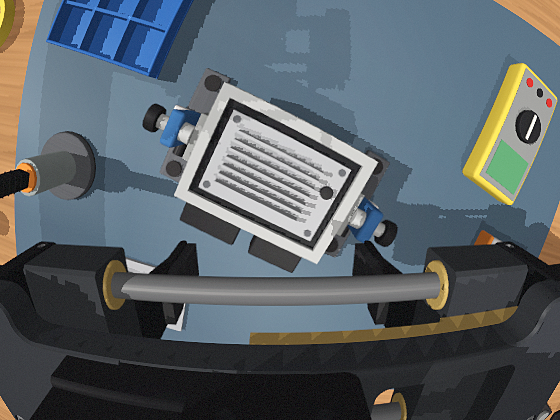

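The picture shows the unit, its dark channel ring spanning about (190..365, 97..260), the feeler at (15,183), and its stand foot at (68,165). I'll take two more views on the way to the feeler.

```bash
python3 -m creep '[{"translation":[-13,-35,0],"roll":0,"gripper":87},{"translation":[-27,-70,0],"roll":0,"gripper":87},{"translation":[-27,-94,0],"roll":0,"gripper":87},{"translation":[-27,-94,0],"roll":0,"gripper":87},{"translation":[-27,-94,0],"roll":0,"gripper":87}]'
python3 - <<'E'
from h import *
print(shot("w2")[0])
E
python3 -m creep '[{"translation":[-13,-35,0],"roll":0,"gripper":87},{"translation":[-27,-70,0],"roll":0,"gripper":87},{"translation":[-27,-94,0],"roll":0,"gripper":87},{"translation":[-27,-94,0],"roll":0,"gripper":87},{"translation":[-27,-94,0],"roll":0,"gripper":87}]'
python3 - <<'E'
from h import *
print(shot("w3")[0])
for t in("holder","feeler","stand"):print(t,[(round(d["p"],2),[int(x) for x in d["bbox"]]) for d in viewer.recognise("wrist",t)][:4])
a=cv2.imread("pics/w2.png")[20:270,50:450];b=cv2.imread("pics/w3.png")[20:270,120:520]
cv2.imwrite("pics/w23.png",cv2.resize(np.vstack([a,b]),None,fx=1.2,fy=1.2))
E
```

```text
time: 2.95
position: [0.4992, 0.1134, 0.2179]
tool_rot: [0.992, 0.123, 0.0, 0.0]
ft_force: [0.6, 0.5, -0.5]
grip_width: 0.0869
grip_force: 0.0
(array([0.49915833, 0.11342703, 0.21787652]), array([9.92387724e-01, 1.23151778e-01, 4.17987699e-04, 2.66440775e-04]))
time: 3.42
position: [0.451, 0.198, 0.2178]
tool_rot: [0.992, 0.123, 0.001, 0.0]
ft_force: [0.7, -0.1, 0.3]
grip_width: 0.0871
grip_force: 0.0
(array([0.4509668 , 0.19798709, 0.21775602]), array([9.92371589e-01, 1.23280300e-01, 7.15334998e-04, 2.92870386e-04]))
holder [(0.69, [325, 27, 216, 192])]
feeler [(0.66, [128, 88, 68, 39]), (0.31, [323, 26, 218, 193])]
stand [(0.91, [164, 73, 76, 78]), (0.6, [1, 145, 65, 66])]
```

View pics/w23.png

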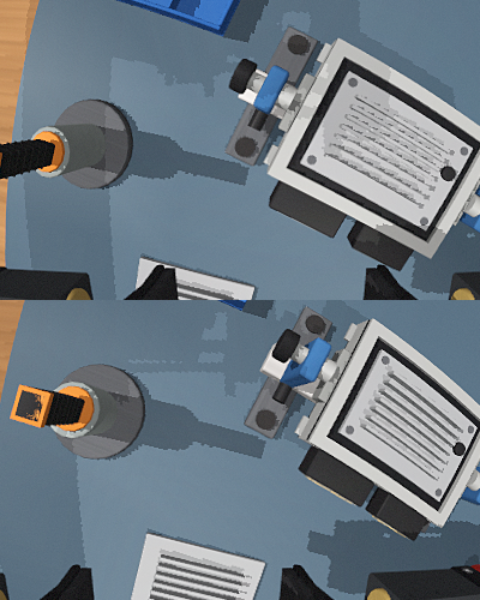

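```bash
python3 - <<'E'
from h import *
from scipy.optimize import least_squares
def quad(mask):
    c=max(cv2.findContours(mask,cv2.RETR_EXTERNAL,cv2.CHAIN_APPROX_NONE)[0],key=cv2.contourArea)[:,0]
    h=cv2.convexHull(c)
    for e in np.arange(.01,.2,.005):
        q=cv2.approxPolyDP(h,e*cv2.arcLength(h,True),True)[:,0]
        if len(q)<=4: break
    # refine: line fit through contour points of each side
    L=[]
    for i in range(4):
        a,b=q[i].astype(float),q[(i+1)%4].astype(float);n=b-a;l=np.linalg.norm(n);n/=l
        s=(c-a)@n;d=np.abs((c-a)@[-n[1],n[0]]);p=c[(s>.12*l)&(s<.88*l)&(d<4)]
        L.append(cv2.fitLine(p.astype(np.float32),cv2.DIST_HUBER,0,.01,.01).ravel())
    P=[]
    for i in range(4):
        v,w=L[i-1],L[i];t=np.linalg.solve(np.c_[v[:2],-w[:2]],w[2:]-v[2:]);P.append(v[2:]+t[0]*v[:2])
    return np.array(P)
Q={}
for n,(x0,y0,x1,y1) in {"w1":(170,80,385,262),"w2":(290,60,450,240),"w3":(385,30,545,215)}.items():
    g=cv2.cvtColor(cv2.imread(f"pics/{n}.png"),cv2.COLOR_BGR2GRAY)
    m=np.zeros_like(g);m[y0:y1,x0:x1]=(g[y0:y1,x0:x1]<75)*255
    k,lab,st,ce=cv2.connectedComponentsWithStats(m)
    # ring: component with largest bbox area
    i=1+np.argmax(st[1:,2]*st[1:,3]);r=(lab==i).astype(np.uint8)*255
    print(n,st[i]);
    # inner: fill complement
    o=quad(r);print(np.round(o,1).tolist());Q[n]=o
    f=np.zeros_like(g);cv2.fillPoly(f,[o.astype(int)],255);
    inn=cv2.bitwise_and(cv2.erode(f,np.ones((5,5))),255-cv2.dilate(r,np.ones((3,3))));
    Q[n+"i"]=quad(cv2.dilate(inn,np.ones((3,3))))
    print(np.round(Q[n+"i"],1).tolist())
np.savez("pics/Q.npz",**Q)
def model(p,hx,hy,z):
    x,y,w,a=p[:4];c=np.array([[hx,hy],[hx,-hy],[-hx,-hy],[-hx,hy]])
    X=c[:,0]*np.cos(a)+z*np.sin(a);Z=z*np.cos(a)-c[:,0]*np.sin(a)+.072
    return np.c_[x+X*np.cos(w)-c[:,1]*np.sin(w),y+X*np.sin(w)+c[:,1]*np.cos(w),Z]
def res(p,keys,z):
    r=[]
    for k in keys:
        i=k.endswith("i");h=-.004 if i else .004
        pr=proj("wrist",model(p,.042+h,.061+h,z),load(k[:2]))
        r+=[np.min(np.linalg.norm(Q[k]-u,axis=1)) if 0 else (Q[k][np.argmin(np.linalg.norm(Q[k]-u,axis=1))]-u) for u in pr]
    return np.ravel(r)
for keys in(["w1"],["w2"],["w3"],["w1i"],["w1","w2","w3"],["w1i","w2i","w3i"],list(Q)):
  for z in(.004,.009):
    s=least_squares(res,[.573,.036,-.227,0],args=(keys,z),loss="soft_l1")
    print(keys,z,np.round(s.x,4),round(np.sqrt(np.mean(s.fun**2)),2))
# feeler in w3
im=cv2.imread("pics/w3.png");hsv=cv2.cvtColor(im,cv2.COLOR_BGR2HSV)
print(load("w3"))
cv2.imwrite("pics/f3.png",cv2.resize(im[70:160,115:255],None,fx=5,fy=5,interpolation=2))
E
```

```text
w1 [ 188   99  173  151 3213]
[[229.6999969482422, 97.0], [360.8999938964844, 165.10000610351562], [311.79998779296875, 248.8000030517578], [188.3000030517578, 188.8000030517578]]
[[233.60000610351562, 108.4000015258789], [351.29998779296875, 169.10000610351562], [309.79998779296875, 240.89999389648438], [197.5, 186.60000610351562]]
w2 [ 290   68  160  153 3004]
[[337.3999938964844, 66.30000305175781], [451.79998779296875, 138.5], [405.1000061035156, 220.0], [289.5, 158.3000030517578]]
[[340.79998779296875, 77.30000305175781], [444.70001220703125, 142.5], [405.20001220703125, 211.89999389648438], [299.70001220703125, 155.1999969482422]]
w3 [ 392   52  130  144 2084]
[[435.79998779296875, 50.599998474121094], [522.5, 122.30000305175781], [485.1000061035156, 194.1999969482422], [393.3999938964844, 132.3000030517578]]
[[437.79998779296875, 59.099998474121094], [517.7999877929688, 124.5999984741211], [486.3999938964844, 187.39999389648438], [402.0, 128.60000610351562]]
['w1'] 0.004 [ 0.5717  0.041  -0.2194 -0.0584] 0.16
['w1'] 0.009 [ 0.573   0.0409 -0.2185 -0.0992] 1.1
['w2'] 0.004 [ 0.5728  0.0397 -0.218  -0.0469] 0.5
['w2'] 0.009 [ 0.5732  0.0407 -0.2142 -0.0795] 1.37
['w3'] 0.004 [ 0.5734  0.038  -0.2138 -0.0656] 0.88
['w3'] 0.009 [ 0.573   0.0403 -0.2152 -0.0493] 1.72
['w1i'] 0.004 [ 0.5709  0.0406 -0.2193  0.0242] 1.19
['w1i'] 0.009 [ 0.572   0.0406 -0.2189 -0.0235] 0.3
['w1', 'w2', 'w3'] 0.004 [ 0.5724  0.0401 -0.2175 -0.054 ] 1.07
['w1', 'w2', 'w3'] 0.009 [ 0.5731  0.0408 -0.2159 -0.0836] 1.45
['w1i', 'w2i', 'w3i'] 0.004 [ 0.5721  0.0396 -0.2215 -0.0312] 1.55
['w1i', 'w2i', 'w3i'] 0.009 [ 0.5724  0.0408 -0.219  -0.0423] 0.57
['w1', 'w1i', 'w2', 'w2i', 'w3', 'w3i'] 0.004 [ 0.5723  0.0398 -0.2193 -0.0484] 1.34
['w1', 'w1i', 'w2', 'w2i', 'w3', 'w3i'] 0.009 [ 0.5727  0.0408 -0.2184 -0.0549] 1.09
(array([0.4509668 , 0.19798709, 0.21775602]), array([9.92371589e-01, 1.23280300e-01, 7.15334998e-04, 2.92870386e-04]))
```

View pics/f3.png

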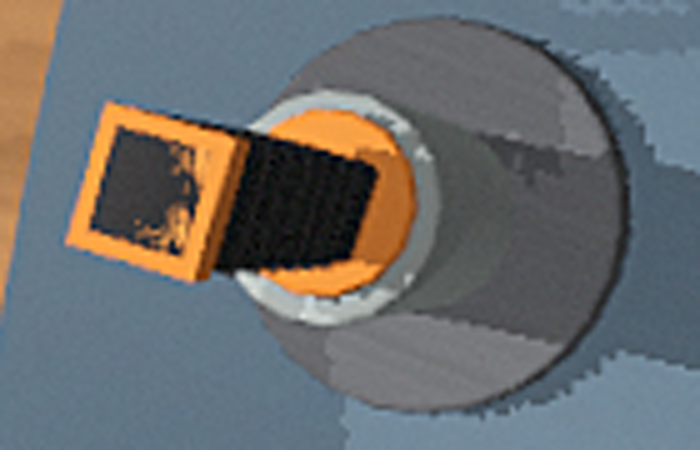

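```bash
python3 - <<'E'
from h import *
o3,o2=load("w3"),load("w2")
f=lambda u,v:(115+u/5,70+v/5)
C=np.array([atz(ray("wrist",f(*p),o3),.166) for p in((108,102),(240,136),(206,282),(66,243))])
print(C,C.mean(0),[np.linalg.norm(C[i]-C[i-1]) for i in range(4)],[np.degrees(np.arctan2(*(C[i]-C[i-1])[1::-1])) for i in range(4)])
print("guard",atz(ray("wrist",f(322,203),o3),.09),"rim",atz(ray("wrist",f(336,207),o3),.085))
print("rim 2view",meet([ray("wrist",f(336,207),o3),ray("wrist",(50+50/1.2,20+152/1.2),o2)]))
print("foot", [atz(ray("wrist",f(*p),o3),.012) for p in((625,213),(445,15),(440,412))])
# top: wrist+scene+top
print(meet([ray("wrist",f(153,190),o3),ray("top",(110+231/2.5,110+266/2.5)),ray("scene",(80+614/2.5,110+96/2.5))]))
E
```

```text
[[0.52358995 0.30729695 0.166     ]
 [0.52224349 0.28843519 0.166     ]
 [0.50359679 0.2889086  0.166     ]
 [0.50498856 0.30925482 0.166     ]] [0.5136047  0.29847389 0.166     ] [np.float64(0.018704141023291505), np.float64(0.018909761059727425), np.float64(0.018652718159998832), np.float64(0.020393764062691753)] [np.float64(-6.008471145919998), np.float64(-94.0831474822201), np.float64(178.5456608947758), np.float64(86.08680686402224)]
guard [0.51338914 0.29866728 0.09      ] rim [0.51301412 0.29750279 0.085     ]
rim 2view [0.51304116 0.29771357 0.08437402]
foot [array([0.52230095, 0.25597056, 0.012     ]), array([0.5562531 , 0.30454326, 0.012     ]), array([0.47127445, 0.28572445, 0.012     ])]
[0.51501873 0.29375667 0.16945544]
```

The crop shows the cap's top face with corners at about (108,102), (240,136), (206,282) and (66,243), and the guard centred at (322,203). The rim's measured height of 84 mm agrees with the text. That puts the feeler at (0.5135, 0.298) with its faces turned about -4°.

```bash
python3 -m creep '[{"translation":[25,-25,0],"roll":6,"gripper":87},{"translation":[50,-50,0],"roll":12,"gripper":87},{"translation":[75,-75,0],"roll":18,"gripper":87},{"translation":[85,-82,0],"roll":18,"gripper":87},{"translation":[85,-82,0],"roll":18,"gripper":87}]'
python3 -m creep '[{"translation":[0,0,20],"roll":0,"gripper":87},{"translation":[0,0,40],"roll":0,"gripper":87},{"translation":[0,0,60],"roll":0,"gripper":87},{"translation":[0,0,80],"roll":0,"gripper":87},{"translation":[0,0,88],"roll":0,"gripper":87}]'
python3 -m creep '[{"translation":[0,0,0],"roll":0,"gripper":87},{"translation":[0,0,0],"roll":0,"gripper":87}]'
python3 - <<'E'
from h import *
o,im=shot("w4");print(o)
for z in(.090,.166,.13):print(proj("wrist",[.5135,.298,z],o))
E
```

```text
time: 4.03
position: [0.5155, 0.3001, 0.2175]
tool_rot: [0.999, -0.033, 0.002, -0.001]
ft_force: [0.0, 0.1, 0.7]
grip_width: 0.0871
grip_force: 0.0
time: 4.45
position: [0.5105, 0.2963, 0.1269]
tool_rot: [0.999, -0.035, -0.003, 0.001]
ft_force: [0.2, 0.3, 0.0]
grip_width: 0.087
grip_force: 0.0
time: 4.62
position: [0.5124, 0.2978, 0.1296]
tool_rot: [0.999, -0.034, -0.0, 0.0]
ft_force: [0.2, -0.1, 0.8]
grip_width: 0.087
grip_force: 0.0
(array([0.51243919, 0.29780924, 0.12962069]), array([ 9.99415388e-01, -3.41862980e-02, -3.58895008e-04,  2.24753098e-04]))
[[277.28584762 243.81517491]]
[[278.42945325 315.471041  ]]
[[277.7746748  274.04683168]]
```

View pics/w4.png

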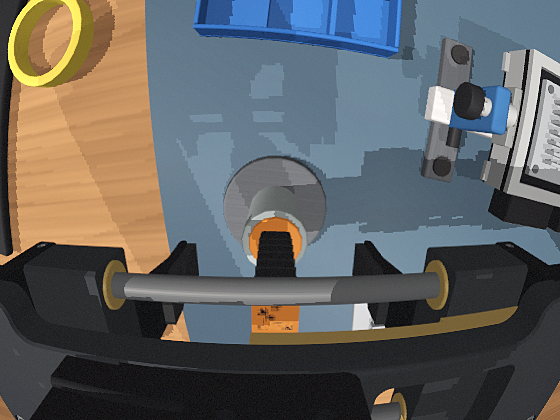

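The picture shows the handle midway between the fingers at column 275, with the guard at (273,240). I'll close the gripper.

```bash
python3 -m creep '[{"translation":[0,0,0],"roll":0,"gripper":40},{"translation":[0,0,0],"roll":0,"gripper":22},{"translation":[0,0,0],"roll":0,"gripper":14},{"translation":[0,0,0],"roll":0,"gripper":10},{"translation":[0,0,0],"roll":0,"gripper":10}]' 40
python3 -m creep '[{"translation":[0,0,0],"roll":0,"gripper":10},{"translation":[0,0,0],"roll":0,"gripper":10},{"translation":[0,0,0],"roll":0,"gripper":10},{"translation":[0,0,0],"roll":0,"gripper":10},{"translation":[0,0,0],"roll":0,"gripper":10}]'
python3 -m creep '[{"translation":[0,0,0],"roll":0,"gripper":10},{"translation":[0,0,0],"roll":0,"gripper":10},{"translation":[0,0,0],"roll":0,"gripper":10}]'
```

```text
time: 5.08
position: [0.5124, 0.2989, 0.13]
tool_rot: [0.999, -0.034, 0.0, -0.0]
ft_force: [-0.0, 0.1, 0.7]
grip_width: 0.062
grip_force: 0.0
time: 5.5
position: [0.5123, 0.2988, 0.1295]
tool_rot: [0.999, -0.034, -0.0, 0.0]
ft_force: [0.6, 0.3, 0.4]
grip_width: 0.0281
grip_force: 0.0
time: 5.75
position: [0.5123, 0.2987, 0.1295]
tool_rot: [0.999, -0.034, -0.0, 0.0]
ft_force: [0.3, 1.2, 0.6]
grip_width: 0.0176
grip_force: 40.0
```

```bash
python3 -m creep '[{"translation":[0,0,-10],"roll":0,"gripper":10},{"translation":[0,0,-30],"roll":0,"gripper":10},{"translation":[0,0,-55],"roll":0,"gripper":10},{"translation":[0,0,-80],"roll":0,"gripper":10},{"translation":[0,0,-95],"roll":0,"gripper":10}]'
python3 -m creep '[{"translation":[0,0,0],"roll":0,"gripper":10},{"translation":[10,15,0],"roll":0,"gripper":10},{"translation":[23,35,0],"roll":0,"gripper":10},{"translation":[37,57,0],"roll":0,"gripper":10},{"translation":[51,80,0],"roll":0,"gripper":10}]'
python3 -m creep '[{"translation":[14,22,0],"roll":0,"gripper":10},{"translation":[28,44,0],"roll":0,"gripper":10},{"translation":[42,66,0],"roll":0,"gripper":10},{"translation":[56,88,0],"roll":0,"gripper":10},{"translation":[68,106,0],"roll":0,"gripper":10}]'
python3 -m creep '[{"translation":[9,13,5],"roll":0,"gripper":10},{"translation":[9,13,10],"roll":0,"gripper":10},{"translation":[9,13,15],"roll":0,"gripper":10},{"translation":[9,13,15],"roll":0,"gripper":10},{"translation":[9,13,15],"roll":0,"gripper":10}]'
python3 - <<'E'
from h import *
o,im=shot("w5");print(o,telemetry.get_obs()["ft_force"],telemetry.get_obs()["grip_width"])
T=R.from_quat(o[1]).as_matrix()
print("ball px",proj("wrist",o[0]+T@[0,0,.1045],o),"ball",o[0]+T@[0,0,.1045])
p=np.array([.5722,.0403]);w=-.218;a=-.05
x=.042*np.cos(a)+.0065*np.sin(a);z=.072+.0065*np.cos(a)-.042*np.sin(a)
fl=[p[0]+x*np.cos(w)-.061*np.sin(w),p[1]+x*np.sin(w)+.061*np.cos(w),z];print("FL",fl,proj("wrist",fl,o))
cv2.imwrite("pics/w5c.png",cv2.resize(im[150:270,200:360],None,fx=5,fy=5,interpolation=2))
E
```

```text
time: 6.17
position: [0.5134, 0.2992, 0.2279]
tool_rot: [0.999, -0.034, 0.002, -0.001]
ft_force: [-0.0, 0.7, -0.8]
grip_width: 0.0177
grip_force: 40.0
time: 6.58
position: [0.5574, 0.2149, 0.2237]
tool_rot: [0.999, -0.033, -0.001, 0.0]
ft_force: [0.3, 0.9, -0.3]
grip_width: 0.0178
grip_force: 40.0
time: 7.0
position: [0.6186, 0.1034, 0.2235]
tool_rot: [0.999, -0.034, -0.001, 0.0]
ft_force: [-0.5, 0.9, -0.8]
grip_width: 0.0177
grip_force: 40.0
time: 7.42
position: [0.6252, 0.0929, 0.2085]
tool_rot: [0.999, -0.033, -0.001, -0.0]
ft_force: [-0.2, -0.4, -0.2]
grip_width: 0.0176
grip_force: 40.0
(array([0.62519627, 0.0929476 , 0.20850138]), array([ 9.99454687e-01, -3.29859799e-02, -1.48259308e-03, -2.35123180e-04])) [ 0.33204655  0.1133876  -0.26009807] 0.017830139097098796
ball px [[277.17510859 214.7000866 ]] ball [0.62488819 0.09300693 0.10400185]
FL [np.float64(0.6260304407063866), np.float64(0.09085421190559047), np.float64(0.08059100180193576)] [[279.44218726 205.41094758]]
```

View pics/w5c.png

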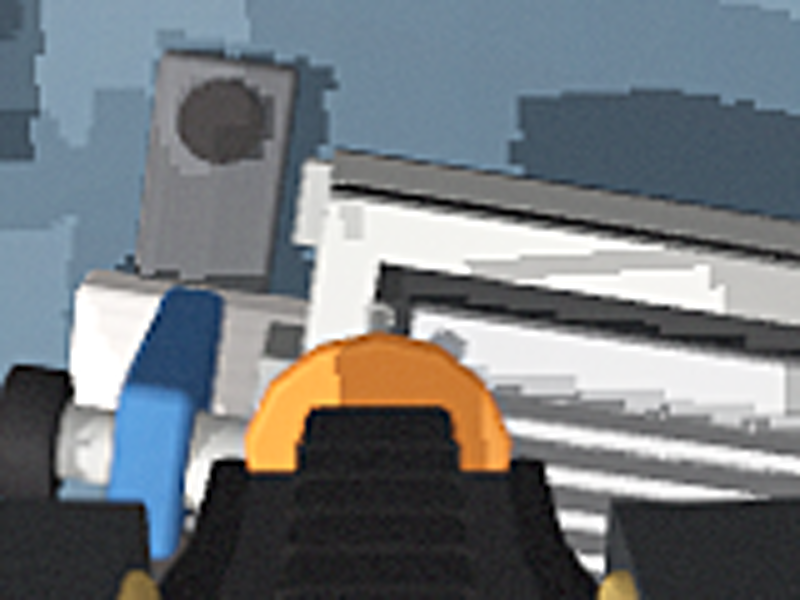

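The picture shows the ball at crop (383,317), within 1.5 px of the prediction. The channel's outer corner is at crop (380,265) and the lid corner at (412,308). I'll compare these with the model.

```bash
python3 - <<'E'
from h import *
o=load("w5");w=-.218
def P(x,y,z,a,c=(.5722,.0403)):
    X=x*np.cos(a)+z*np.sin(a);Z=.072+z*np.cos(a)-x*np.sin(a)
    return np.array([c[0]+X*np.cos(w)-y*np.sin(w),c[1]+X*np.sin(w)+y*np.cos(w),Z])
cr=lambda p:((proj("wrist",p,o)[0]-[200,150])*5).round()
for a in(-.05,0,.05,-.08):
    print(a,*[cr(P(x/1e3,y/1e3,z/1e3,a)) for x,y,z in((46,65,9),(46,65,4),(38,57,9),(38,57,4),(56,75,9))])
g=cv2.cvtColor(cv2.imread("pics/w5.png"),cv2.COLOR_BGR2GRAY)
for c in(290,300,310,330): print(c,g[195:225,c].tolist())
E
```

```text
-0.05 [378. 256.] [378. 248.] [417. 307.] [416. 297.] [328. 191.]
0 [378. 250.] [378. 243.] [417. 301.] [416. 293.] [329. 185.]
0.05 [378. 244.] [378. 239.] [417. 296.] [416. 289.] [330. 179.]
-0.08 [377. 260.] [378. 251.] [416. 311.] [416. 300.] [327. 196.]
290 [244, 243, 244, 244, 245, 244, 245, 247, 255, 207, 51, 66, 75, 75, 37, 37, 60, 119, 185, 251, 246, 172, 134, 142, 149, 141, 111, 108, 132, 143]
300 [255, 247, 245, 246, 245, 247, 253, 185, 193, 198, 210, 95, 68, 75, 74, 74, 34, 30, 106, 123, 255, 241, 237, 238, 237, 238, 238, 238, 240, 241]
310 [110, 255, 252, 247, 248, 254, 185, 193, 191, 191, 255, 255, 215, 55, 72, 74, 80, 33, 38, 60, 123, 221, 248, 240, 238, 238, 239, 239, 240, 240]
330 [139, 58, 33, 109, 246, 195, 194, 193, 186, 255, 247, 246, 245, 248, 255, 232, 55, 71, 80, 80, 33, 35, 52, 131, 210, 249, 240, 239, 240, 239]
```

```bash
cat > chk.py <<'E'
import sys
from h import *
n=int(sys.argv[1]);lim=float(sys.argv[2]);F=[];P=[]
for i in range(n):
    o=telemetry.get_obs();F.append(o["ft_force"]);P.append(o["position"])
    if i<n-1: viewer.camera("top")
F=np.mean(F,0);P=np.mean(P,0);w=-.218;c,s=np.cos(w),np.sin(w)
d=P[:2]+[.0011,.0003]-[.5722,.0403]
u,v=c*d[0]+s*d[1],-s*d[0]+c*d[1]
print(f"t {o['time']:.2f} u {u*1e3:.2f} v {v*1e3:.2f} z {(P[2]-.1045)*1e3:.2f}  F xyz {F.round(1)} Fu {c*F[0]+s*F[1]:.1f} Fv {-s*F[0]+c*F[1]:.1f}")
sys.exit(F[2]>lim)
E
python3 -m creep '[{"translation":[0,2.3,4],"roll":0,"gripper":10},{"translation":[0,2.3,8],"roll":0,"gripper":10},{"translation":[0,2.3,12],"roll":0,"gripper":10},{"translation":[0,2.3,14],"roll":0,"gripper":10},{"translation":[0,2.3,14],"roll":0,"gripper":10}]'
python3 chk.py 5 9
```

```text
time: 7.88
position: [0.626, 0.0895, 0.1948]
tool_rot: [0.999, -0.034, -0.001, -0.0]
ft_force: [-0.4, 0.5, -0.9]
grip_width: 0.0177
grip_force: 40.0
t 8.08 u 43.31 v 60.13 z 90.82  F xyz [ 0.   0.2 -0.5] Fu -0.0 Fv 0.2False
```

```bash
sed -i 's/sys.exit(F\[2\]>lim)/sys.exit(int(F[2]>lim))/' chk.py
python3 -m creep '[{"translation":[-0.8,-0.4,0],"roll":0,"gripper":10},{"translation":[-1.5,-0.7,1],"roll":0,"gripper":10},{"translation":[-1.5,-0.7,2],"roll":0,"gripper":10},{"translation":[-1.5,-0.7,3],"roll":0,"gripper":10},{"translation":[-1.5,-0.7,3.5],"roll":0,"gripper":10}]' >/dev/null; python3 chk.py 3 1 &&
python3 -m creep '[{"translation":[0,0,0.5],"roll":0,"gripper":10},{"translation":[0,0,1],"roll":0,"gripper":10}]' >/dev/null && python3 chk.py 3 1 &&
python3 -m creep '[{"translation":[0,0,0.5],"roll":0,"gripper":10},{"translation":[0,0,1],"roll":0,"gripper":10}]' >/dev/null && python3 chk.py 3 1 &&
python3 -m creep '[{"translation":[0,0,0.3],"roll":0,"gripper":10},{"translation":[0,0,0.6],"roll":0,"gripper":10}]' >/dev/null && python3 chk.py 3 1 &&
python3 -m creep '[{"translation":[0,0,0.3],"roll":0,"gripper":10},{"translation":[0,0,0.6],"roll":0,"gripper":10}]' >/dev/null && python3 chk.py 3 1 &&
python3 -m creep '[{"translation":[0,0,0.3],"roll":0,"gripper":10},{"translation":[0,0,0.6],"roll":0,"gripper":10}]' >/dev/null && python3 chk.py 3 1
```

```text
t 8.60 u 41.72 v 60.57 z 87.33  F xyz [-0.2  0.3 -0.2] Fu -0.2 Fv 0.2
t 8.87 u 41.86 v 60.59 z 86.50  F xyz [-0.2  0.4  0.3] Fu -0.3 Fv 0.4
t 9.13 u 41.82 v 60.57 z 85.49  F xyz [ 0.1  0.  -1.4] Fu 0.1 Fv 0.1
t 9.40 u 41.83 v 60.58 z 84.92  F xyz [ 0.2  0.2 -0.4] Fu 0.2 Fv 0.3
t 9.67 u 41.83 v 60.59 z 84.32  F xyz [-0.1 -0.2 -0.2] Fu -0.0 Fv -0.2
t 9.93 u 41.83 v 60.59 z 83.71  F xyz [-0.1 -0.4 -0.9] Fu -0.0 Fv -0.5
```

```bash

python3 -m creep '[{"translation":[0,0,0.25],"roll":0,"gripper":10},{"translation":[0,0,0.25],"roll":0,"gripper":10}]' >/dev/null && python3 chk.py 3 0.9 &&
python3 -m creep '[{"translation":[0,0,0.25],"roll":0,"gripper":10},{"translation":[0,0,0.25],"roll":0,"gripper":10}]' >/dev/null && python3 chk.py 3 0.9 &&
python3 -m creep '[{"translation":[0,0,0.25],"roll":0,"gripper":10},{"translation":[0,0,0.25],"roll":0,"gripper":10}]' >/dev/null && python3 chk.py 3 0.9 &&
python3 -m creep '[{"translation":[0,0,0.25],"roll":0,"gripper":10},{"translation":[0,0,0.25],"roll":0,"gripper":10}]' >/dev/null && python3 chk.py 3 0.9 &&
python3 -m creep '[{"translation":[0,0,0.25],"roll":0,"gripper":10},{"translation":[0,0,0.25],"roll":0,"gripper":10}]' >/dev/null && python3 chk.py 3 0.9 &&
python3 -m creep '[{"translation":[0,0,0.25],"roll":0,"gripper":10},{"translation":[0,0,0.25],"roll":0,"gripper":10}]' >/dev/null && python3 chk.py 3 0.9 &&
python3 -m creep '[{"translation":[0,0,0.25],"roll":0,"gripper":10},{"translation":[0,0,0.25],"roll":0,"gripper":10}]' >/dev/null && python3 chk.py 3 0.9 &&
python3 -m creep '[{"translation":[0,0,0.25],"roll":0,"gripper":10},{"translation":[0,0,0.25],"roll":0,"gripper":10}]' >/dev/null && python3 chk.py 3 0.9
```

```text
t 10.20 u 41.82 v 60.58 z 83.47  F xyz [ 0.3 -0.6 -1.2] Fu 0.4 Fv -0.5
t 10.47 u 41.81 v 60.58 z 83.23  F xyz [ 0.2  0.1 -0.7] Fu 0.1 Fv 0.1
t 10.73 u 41.82 v 60.58 z 82.97  F xyz [ 0.1  0.1 -0.6] Fu 0.1 Fv 0.2
t 11.00 u 41.81 v 60.60 z 82.72  F xyz [ 0.3 -0.1 -0.7] Fu 0.3 Fv -0.1
t 11.27 u 41.81 v 60.59 z 82.46  F xyz [-0.3  0.1 -0.9] Fu -0.3 Fv 0.0
t 11.53 u 41.81 v 60.58 z 82.22  F xyz [-0.1  0.4 -1. ] Fu -0.2 Fv 0.4
t 11.80 u 41.82 v 60.59 z 81.97  F xyz [-0.  -0.1 -0.2] Fu 0.0 Fv -0.1
t 12.07 u 41.81 v 60.58 z 81.73  F xyz [-0.2 -0.  -0.8] Fu -0.2 Fv -0.1
```

```bash

python3 -m creep '[{"translation":[0,0,0.25],"roll":0,"gripper":10},{"translation":[0,0,0.25],"roll":0,"gripper":10}]' >/dev/null && python3 chk.py 2 0.7 &&
python3 -m creep '[{"translation":[0,0,0.25],"roll":0,"gripper":10},{"translation":[0,0,0.25],"roll":0,"gripper":10}]' >/dev/null && python3 chk.py 2 0.7 &&
python3 -m creep '[{"translation":[0,0,0.25],"roll":0,"gripper":10},{"translation":[0,0,0.25],"roll":0,"gripper":10}]' >/dev/null && python3 chk.py 2 0.7 &&
python3 -m creep '[{"translation":[0,0,0.25],"roll":0,"gripper":10},{"translation":[0,0,0.25],"roll":0,"gripper":10}]' >/dev/null && python3 chk.py 2 0.7 &&
python3 -m creep '[{"translation":[0,0,0.25],"roll":0,"gripper":10},{"translation":[0,0,0.25],"roll":0,"gripper":10}]' >/dev/null && python3 chk.py 2 0.7 &&
python3 -m creep '[{"translation":[0,0,0.25],"roll":0,"gripper":10},{"translation":[0,0,0.25],"roll":0,"gripper":10}]' >/dev/null && python3 chk.py 2 0.7 &&
python3 -m creep '[{"translation":[0,0,0.25],"roll":0,"gripper":10},{"translation":[0,0,0.25],"roll":0,"gripper":10}]' >/dev/null && python3 chk.py 2 0.7 &&
python3 -m creep '[{"translation":[0,0,0.25],"roll":0,"gripper":10},{"translation":[0,0,0.25],"roll":0,"gripper":10}]' >/dev/null && python3 chk.py 2 0.7
```

```text
t 12.28 u 41.82 v 60.58 z 81.47  F xyz [ 0.  -0.  -0.4] Fu 0.0 Fv -0.0
t 12.50 u 41.80 v 60.59 z 81.22  F xyz [ 0.1 -0.6 -0.7] Fu 0.2 Fv -0.6
t 12.72 u 41.80 v 60.57 z 80.96  F xyz [-0.7  0.1 -0.6] Fu -0.7 Fv -0.0
t 12.93 u 41.83 v 60.57 z 80.73  F xyz [ 0.1 -0.3 -1. ] Fu 0.2 Fv -0.3
t 13.15 u 41.87 v 60.59 z 80.53  F xyz [-0.2  0.1 -0.1] Fu -0.2 Fv 0.1
t 13.37 u 41.87 v 60.60 z 80.38  F xyz [-0.8  0.3  0.7] Fu -0.8 Fv 0.1
```

Contact came at a ball height of about 80.5 mm, so a ≈ -0.048, which agrees with the vision fit. I'll start drawing along the far side at 2.5 cm/s.

```bash

python3 -m creep '[{"translation":[-0.31,2.06,0.1],"roll":0,"gripper":10},{"translation":[-0.62,4.12,0.15],"roll":0,"gripper":10},{"translation":[-0.93,6.18,0.2],"roll":0,"gripper":10},{"translation":[-1.24,8.24,0.2],"roll":0,"gripper":10},{"translation":[-1.55,10.3,0.2],"roll":0,"gripper":10}]' >/dev/null; python3 chk.py 1 5
```

```text
t 13.78 u 42.05 v 50.13 z 80.28  F xyz [0.1 1.5 0.9] Fu -0.2 Fv 1.5
```

```bash

python3 -m creep '[{"translation":[-0.31,2.06,0.1],"roll":0,"gripper":10},{"translation":[-0.62,4.12,0.15],"roll":0,"gripper":10},{"translation":[-0.93,6.18,0.15],"roll":0,"gripper":10},{"translation":[-1.24,8.24,0.15],"roll":0,"gripper":10},{"translation":[-1.55,10.3,0.15],"roll":0,"gripper":10}]' >/dev/null; python3 chk.py 1 5
```

```text
t 14.20 u 42.02 v 39.83 z 80.12  F xyz [0.5 1.5 3.3] Fu 0.2 Fv 1.6
```

```bash

python3 -m creep '[{"translation":[-0.31,2.06,0],"roll":0,"gripper":10},{"translation":[-0.62,4.12,0],"roll":0,"gripper":10},{"translation":[-0.93,6.18,0],"roll":0,"gripper":10},{"translation":[-1.24,8.24,0],"roll":0,"gripper":10},{"translation":[-1.55,10.3,0],"roll":0,"gripper":10}]' >/dev/null; python3 chk.py 1 4.5 && python3 -m creep '[{"translation":[-0.31,2.06,0],"roll":0,"gripper":10},{"translation":[-0.62,4.12,0],"roll":0,"gripper":10},{"translation":[-0.93,6.18,0],"roll":0,"gripper":10},{"translation":[-1.24,8.24,0],"roll":0,"gripper":10},{"translation":[-1.55,10.3,0],"roll":0,"gripper":10}]' >/dev/null; python3 chk.py 1 5
```

```text
t 14.62 u 41.97 v 29.33 z 80.05  F xyz [-0.1  3.1  5. ] Fu -0.8 Fv 3.0
t 14.62 u 41.97 v 29.33 z 80.05  F xyz [-0.1  3.1  5. ] Fu -0.8 Fv 3.0
```

```bash

python3 -m creep '[{"translation":[-0.31,2.06,-0.1],"roll":0,"gripper":10},{"translation":[-0.62,4.12,-0.2],"roll":0,"gripper":10},{"translation":[-0.93,6.18,-0.2],"roll":0,"gripper":10},{"translation":[-1.24,8.24,-0.2],"roll":0,"gripper":10},{"translation":[-1.55,10.3,-0.2],"roll":0,"gripper":10}]' >/dev/null; python3 chk.py 1 5
```

```text
t 15.03 u 41.83 v 18.73 z 80.07  F xyz [0.2 2.9 3.6] Fu -0.5 Fv 2.8
```

```bash

python3 -m creep '[{"translation":[-0.31,2.06,-0.1],"roll":0,"gripper":10},{"translation":[-0.62,4.12,-0.15],"roll":0,"gripper":10},{"translation":[-0.93,6.18,-0.15],"roll":0,"gripper":10},{"translation":[-1.23,8.24,-0.15],"roll":0,"gripper":10},{"translation":[-1.53,10.3,-0.15],"roll":0,"gripper":10}]' >/dev/null; python3 chk.py 1 5
```

```text
t 15.45 u 41.80 v 8.19 z 80.15  F xyz [0.4 2.3 2.5] Fu -0.1 Fv 2.3
```

```bash

python3 -m creep '[{"translation":[-0.3,2.06,0],"roll":0,"gripper":10},{"translation":[-0.6,4.12,0],"roll":0,"gripper":10},{"translation":[-0.91,6.18,0],"roll":0,"gripper":10},{"translation":[-1.21,8.24,0],"roll":0,"gripper":10},{"translation":[-1.52,10.3,0],"roll":0,"gripper":10}]' >/dev/null; python3 chk.py 1 5
```

```text
t 15.87 u 41.87 v -2.18 z 80.16  F xyz [0.1 3.1 2.6] Fu -0.6 Fv 3.0
```

```bash

python3 -m creep '[{"translation":[-0.3,2.06,0],"roll":0,"gripper":10},{"translation":[-0.6,4.12,0],"roll":0,"gripper":10},{"translation":[-0.91,6.18,0],"roll":0,"gripper":10},{"translation":[-1.21,8.24,0],"roll":0,"gripper":10},{"translation":[-1.53,10.3,0],"roll":0,"gripper":10}]' >/dev/null; python3 chk.py 1 4 && python3 -m creep '[{"translation":[-0.31,2.06,0],"roll":0,"gripper":10},{"translation":[-0.62,4.12,0],"roll":0,"gripper":10},{"translation":[-0.93,6.18,0],"roll":0,"gripper":10},{"translation":[-1.24,8.24,0],"roll":0,"gripper":10},{"translation":[-1.54,10.3,0],"roll":0,"gripper":10}]' >/dev/null; python3 chk.py 1 5
```

```text
t 16.28 u 41.98 v -12.59 z 80.21  F xyz [-0.4  2.1  2.9] Fu -0.8 Fv 2.0
t 16.70 u 42.00 v -22.95 z 80.24  F xyz [0.5 2.3 2.6] Fu -0.0 Fv 2.4
```

```bash

python3 -m creep '[{"translation":[-0.32,2.06,0],"roll":0,"gripper":10},{"translation":[-0.64,4.12,0],"roll":0,"gripper":10},{"translation":[-0.95,6.18,0],"roll":0,"gripper":10},{"translation":[-1.27,8.24,0],"roll":0,"gripper":10},{"translation":[-1.59,10.3,0],"roll":0,"gripper":10}]' >/dev/null; python3 chk.py 1 4 && python3 -m creep '[{"translation":[-0.32,2.06,0],"roll":0,"gripper":10},{"translation":[-0.63,4.12,0],"roll":0,"gripper":10},{"translation":[-0.95,6.18,0],"roll":0,"gripper":10},{"translation":[-1.26,8.24,0],"roll":0,"gripper":10},{"translation":[-1.57,10.3,0],"roll":0,"gripper":10}]' >/dev/null; python3 chk.py 1 5
```

```text
t 17.12 u 41.97 v -33.39 z 80.23  F xyz [0.3 1.7 2.7] Fu -0.0 Fv 1.7
t 17.53 u 41.95 v -43.78 z 80.22  F xyz [-0.   2.4  3.3] Fu -0.6 Fv 2.3
```

```bash

python3 -m creep '[{"translation":[-0.31,2.06,0],"roll":0,"gripper":10},{"translation":[-0.62,4.12,0],"roll":0,"gripper":10},{"translation":[-0.93,6.18,0],"roll":0,"gripper":10},{"translation":[-1.24,8.24,0],"roll":0,"gripper":10},{"translation":[-1.55,10.3,0],"roll":0,"gripper":10}]' >/dev/null; python3 chk.py 1 4 && python3 -m creep '[{"translation":[-0.31,2.06,0],"roll":0,"gripper":10},{"translation":[-0.61,4.1,0],"roll":0,"gripper":10},{"translation":[-0.88,5.9,0],"roll":0,"gripper":10}]' >/dev/null; python3 chk.py 1 5
```

```text
t 17.95 u 42.02 v -54.19 z 80.27  F xyz [-0.4  1.4  1.2] Fu -0.7 Fv 1.3
t 18.20 u 42.01 v -60.21 z 80.25  F xyz [-0.4  2.5  1.7] Fu -0.9 Fv 2.3
```

```bash

python3 -m creep '[{"translation":[-1.4,0.3,0.07],"roll":0,"gripper":10},{"translation":[-3.4,0,0.17],"roll":0,"gripper":10},{"translation":[-5.5,-0.35,0.28],"roll":0,"gripper":10},{"translation":[-7.6,-0.65,0.38],"roll":0,"gripper":10},{"translation":[-9.7,-0.96,0.49],"roll":0,"gripper":10}]' >/dev/null; python3 chk.py 1 5
```

```text
t 18.62 u 32.20 v -60.61 z 79.79  F xyz [ 0.9 -0.5  1.5] Fu 1.0 Fv -0.3
```

```bash

python3 -m creep '[{"translation":[-2.06,-0.31,0.12],"roll":0,"gripper":10},{"translation":[-4.12,-0.62,0.23],"roll":0,"gripper":10},{"translation":[-6.18,-0.93,0.33],"roll":0,"gripper":10},{"translation":[-8.24,-1.24,0.44],"roll":0,"gripper":10},{"translation":[-10.3,-1.55,0.54],"roll":0,"gripper":10}]' >/dev/null; python3 chk.py 1 5
```

```text
t 19.03 u 21.69 v -60.48 z 79.23  F xyz [ 0.8 -0.2  0.5] Fu 0.9 Fv -0.0
```

```bash

python3 -m creep '[{"translation":[-2.06,-0.3,0.2],"roll":0,"gripper":10},{"translation":[-4.12,-0.6,0.35],"roll":0,"gripper":10},{"translation":[-6.18,-0.9,0.47],"roll":0,"gripper":10},{"translation":[-8.24,-1.2,0.57],"roll":0,"gripper":10},{"translation":[-10.3,-1.5,0.68],"roll":0,"gripper":10}]' >/dev/null; python3 chk.py 1 5
```

```text
t 19.45 u 11.42 v -60.52 z 78.62  F xyz [ 2.2 -0.2  2.2] Fu 2.2 Fv 0.3
```

Contact force is about 3 N, so I'll carry on.

```bash

python3 -m creep '[{"translation":[-2.06,-0.3,0.1],"roll":0,"gripper":10},{"translation":[-4.12,-0.6,0.21],"roll":0,"gripper":10},{"translation":[-6.18,-0.9,0.31],"roll":0,"gripper":10},{"translation":[-8.24,-1.2,0.41],"roll":0,"gripper":10},{"translation":[-10.3,-1.5,0.51],"roll":0,"gripper":10}]' >/dev/null; python3 chk.py 1 5
```

```text
t 19.87 u 0.93 v -60.59 z 78.06  F xyz [ 1.8 -0.1  1.6] Fu 1.8 Fv 0.3
```

```bash

python3 -m creep '[{"translation":[-2.06,-0.3,0.1],"roll":0,"gripper":10},{"translation":[-4.12,-0.6,0.21],"roll":0,"gripper":10},{"translation":[-6.18,-0.9,0.31],"roll":0,"gripper":10},{"translation":[-8.24,-1.2,0.41],"roll":0,"gripper":10},{"translation":[-10.3,-1.5,0.51],"roll":0,"gripper":10}]' >/dev/null; python3 chk.py 1 5
```

```text
t 20.28 u -9.56 v -60.68 z 77.53  F xyz [ 1.2 -0.9  1.8] Fu 1.4 Fv -0.6
```

```bash

python3 -m creep '[{"translation":[-2.06,-0.31,0.11],"roll":0,"gripper":10},{"translation":[-4.12,-0.63,0.22],"roll":0,"gripper":10},{"translation":[-6.18,-0.94,0.32],"roll":0,"gripper":10},{"translation":[-8.24,-1.25,0.43],"roll":0,"gripper":10},{"translation":[-10.3,-1.57,0.53],"roll":0,"gripper":10}]' >/dev/null; python3 chk.py 1 5
```

```text
t 20.70 u -20.01 v -60.67 z 76.98  F xyz [ 1.8 -0.5  1.8] Fu 1.9 Fv -0.1
```

```bash

python3 -m creep '[{"translation":[-2.06,-0.31,0.11],"roll":0,"gripper":10},{"translation":[-4.12,-0.63,0.22],"roll":0,"gripper":10},{"translation":[-6.18,-0.94,0.32],"roll":0,"gripper":10},{"translation":[-8.24,-1.25,0.43],"roll":0,"gripper":10},{"translation":[-10.3,-1.57,0.53],"roll":0,"gripper":10}]' >/dev/null; python3 chk.py 1 5
```

```text
t 21.12 u -30.45 v -60.63 z 76.44  F xyz [ 1.4 -1.1  2. ] Fu 1.6 Fv -0.8
```

```bash

python3 -m creep '[{"translation":[-2.06,-0.31,0.11],"roll":0,"gripper":10},{"translation":[-4.12,-0.63,0.21],"roll":0,"gripper":10},{"translation":[-6.18,-0.94,0.31],"roll":0,"gripper":10},{"translation":[-8.24,-1.25,0.41],"roll":0,"gripper":10},{"translation":[-10.3,-1.56,0.51],"roll":0,"gripper":10}]' >/dev/null; python3 chk.py 1 5 && python3 -m creep '[{"translation":[-1.5,-0.22,0.07],"roll":0,"gripper":10},{"translation":[-1.6,-0.22,0.07],"roll":0,"gripper":10},{"translation":[-1.6,-0.22,0.07],"roll":0,"gripper":10}]' >/dev/null; python3 chk.py 1 5
```

```text
t 21.53 u -40.92 v -60.63 z 75.90  F xyz [ 1.5 -0.5  2.9] Fu 1.6 Fv -0.2
t 21.78 u -43.20 v -60.64 z 75.70  F xyz [-1.   0.6  2.1] Fu -1.1 Fv 0.4
```

```bash
python3 - <<'E'
from h import *
o,im=shot("w6");print(o)
cv2.imwrite("pics/w6c.png",cv2.resize(im[150:270,200:360],None,fx=5,fy=5,interpolation=2))
E
```

```text
(array([ 0.51580712, -0.00985875,  0.18019807]), array([ 9.99433638e-01, -3.36332112e-02, -1.08047638e-03, -2.08603269e-04]))
```

View pics/w6c.png

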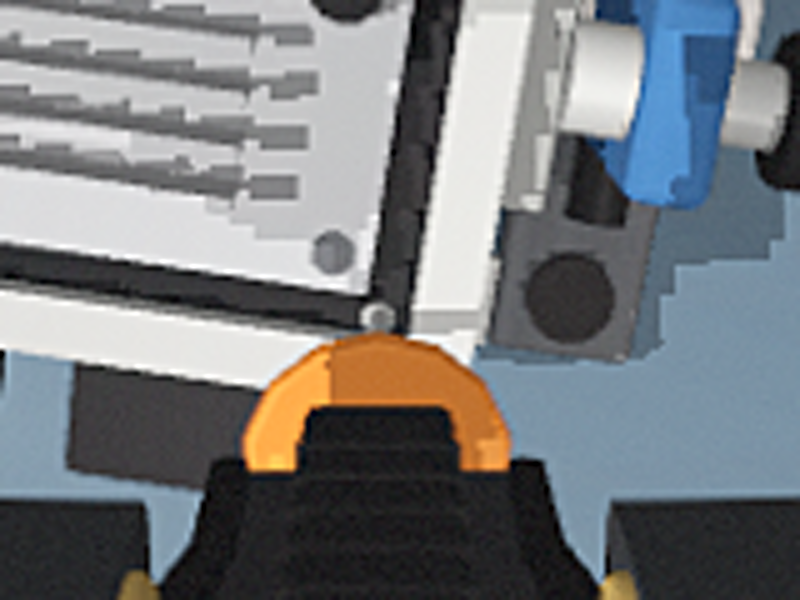

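The picture shows the ball at crop (379,316), sitting in the near right corner of the channel. I'll lift it and return to the stand.

```bash

python3 -m creep '[{"translation":[0,0,-3],"roll":0,"gripper":10},{"translation":[0,0,-10],"roll":0,"gripper":10},{"translation":[0,0,-22],"roll":0,"gripper":10},{"translation":[0,0,-35],"roll":0,"gripper":10},{"translation":[0,0,-45],"roll":0,"gripper":10}]'>/dev/null
python3 -m creep '[{"translation":[-1,-10,0],"roll":0,"gripper":10},{"translation":[-3,-34,0],"roll":0,"gripper":10},{"translation":[-5,-60,0],"roll":0,"gripper":10},{"translation":[-7,-87,0],"roll":0,"gripper":10},{"translation":[-9,-114,0],"roll":0,"gripper":10}]' >/dev/null
python3 -m creep '[{"translation":[-2,-27,0],"roll":0,"gripper":10},{"translation":[-4,-54,0],"roll":0,"gripper":10},{"translation":[-6,-81,0],"roll":0,"gripper":10},{"translation":[-8,-108,0],"roll":0,"gripper":10},{"translation":[-10,-135,0],"roll":0,"gripper":10}]' >/dev/null
python3 -m creep '[{"translation":[-2,-25,0],"roll":0,"gripper":10},{"translation":[-4,-45,0],"roll":0,"gripper":10},{"translation":[-6,-58,0],"roll":0,"gripper":10},{"translation":[-6,-58,0],"roll":0,"gripper":10},{"translation":[-6,-58,0],"roll":0,"gripper":10}]' >/dev/null
python3 -m creep '[{"translation":[0,0,0],"roll":0,"gripper":10},{"translation":[0,0,0],"roll":0,"gripper":10}]'; python3 chk.py 4 9
python3 - <<'E'
from h import *
o,im=shot("w7");T=R.from_quat(o[1]).as_matrix();print(o)
d=T.T@(np.array([.5123,.2987,.1295])-o[0]);print("tool shift mm",d*1e3)
E
```

```text
time: 23.67
position: [0.5124, 0.2967, 0.2252]
tool_rot: [0.999, -0.034, -0.0, 0.0]
ft_force: [0.5, 0.3, -0.7]
grip_width: 0.0178
grip_force: 40.0
t 23.82 u -112.65 v 237.99 z 120.87  F xyz [ 0.6  0.3 -0.7] Fu 0.5 Fv 0.4
(array([0.51270356, 0.29686818, 0.22545765]), array([ 9.99406386e-01, -3.44509428e-02, -4.38458004e-05,  8.46046057e-05]))
tool shift mm [-0.52089501 -1.81619728 95.95738503]
```

```bash

python3 -m creep '[{"translation":[-0.4,-1.8,0],"roll":0,"gripper":10},{"translation":[-0.4,-1.8,15],"roll":0,"gripper":10},{"translation":[-0.4,-1.8,30],"roll":0,"gripper":10},{"translation":[-0.4,-1.8,40],"roll":0,"gripper":10},{"translation":[-0.4,-1.8,45],"roll":0,"gripper":10}]'>/dev/null; python3 chk.py 2 2 &&
python3 -m creep '[{"translation":[0,0,12],"roll":0,"gripper":10},{"translation":[0,0,24],"roll":0,"gripper":10},{"translation":[0,0,34],"roll":0,"gripper":10},{"translation":[0,0,42],"roll":0,"gripper":10},{"translation":[0,0,48],"roll":0,"gripper":10}]' && python3 -m creep '[{"translation":[0,0,1],"roll":0,"gripper":10},{"translation":[0,0,1],"roll":0,"gripper":10},{"translation":[0,0,1],"roll":0,"gripper":10}]'; python3 chk.py 2 2
```

```text
t 24.33 u -114.49 v 240.19 z 74.16  F xyz [ 0.1 -0.7 -0.4] Fu 0.2 Fv -0.6
time: 24.75
position: [0.5122, 0.2997, 0.1317]
tool_rot: [0.999, -0.034, -0.0, 0.0]
ft_force: [0.8, 0.6, -0.0]
grip_width: 0.0175
grip_force: 40.0
time: 25.0
position: [0.5126, 0.2999, 0.1317]
tool_rot: [0.999, -0.034, 0.0, -0.0]
ft_force: [-0.4, 0.9, -1.7]
grip_width: 0.0177
grip_force: 40.0
t 25.05 u -113.31 v 241.06 z 27.33  F xyz [-0.3  0.3 -1.7] Fu -0.4 Fv 0.2
```

```bash

python3 -m creep '[{"translation":[0,1,0.6],"roll":0,"gripper":10},{"translation":[0,1,1.2],"roll":0,"gripper":10},{"translation":[0,1,1.2],"roll":0,"gripper":10}]'>/dev/null; python3 chk.py 2 1 &&
python3 -m creep '[{"translation":[0,0,0.3],"roll":0,"gripper":10},{"translation":[0,0,0.3],"roll":0,"gripper":10}]'>/dev/null && python3 chk.py 2 1 &&
python3 -m creep '[{"translation":[0,0,0.3],"roll":0,"gripper":10},{"translation":[0,0,0.3],"roll":0,"gripper":10}]'>/dev/null && python3 chk.py 2 1 &&
python3 -m creep '[{"translation":[0,0,0.3],"roll":0,"gripper":10},{"translation":[0,0,0.3],"roll":0,"gripper":10}]'>/dev/null && python3 chk.py 2 1 &&
python3 -m creep '[{"translation":[0,0,0.3],"roll":0,"gripper":10},{"translation":[0,0,0.3],"roll":0,"gripper":10}]'>/dev/null && python3 chk.py 2 1
```

```text
t 25.35 u -113.46 v 239.83 z 25.90  F xyz [-0.4  0.4 -0.5] Fu -0.5 Fv 0.3
t 25.57 u -113.54 v 239.84 z 25.42  F xyz [-0.7 -0.4 -0.3] Fu -0.6 Fv -0.5
t 25.78 u -113.57 v 239.83 z 25.03  F xyz [-0.6  0.3 -1. ] Fu -0.6 Fv 0.2
t 26.00 u -113.52 v 239.85 z 24.96  F xyz [ 0.3 -0.3  0.8] Fu 0.4 Fv -0.2
t 26.22 u -113.52 v 239.86 z 24.94  F xyz [-0.9 -0.9  4.2] Fu -0.7 Fv -1.1
```

The guard is seated on the rim. I'll release and retreat upward.

```bash

python3 -m creep '[{"translation":[0,0,-0.3],"roll":0,"gripper":12},{"translation":[0,0,-0.3],"roll":0,"gripper":20},{"translation":[0,0,-0.3],"roll":0,"gripper":40},{"translation":[0,0,-0.3],"roll":0,"gripper":70},{"translation":[0,0,-0.3],"roll":0,"gripper":80}]'>/dev/null
python3 -m creep '[{"translation":[0,0,0],"roll":0,"gripper":80},{"translation":[0,0,0],"roll":0,"gripper":80},{"translation":[0,0,0],"roll":0,"gripper":80},{"translation":[0,0,0],"roll":0,"gripper":80},{"translation":[0,0,0],"roll":0,"gripper":80}]'
python3 -m creep '[{"translation":[0,0,-12],"roll":0,"gripper":80},{"translation":[0,0,-30],"roll":0,"gripper":80},{"translation":[0,0,-55],"roll":0,"gripper":80},{"translation":[0,0,-80],"roll":0,"gripper":80},{"translation":[0,0,-100],"roll":0,"gripper":80}]'
python3 -m creep '[{"translation":[-30,0,0],"roll":0,"gripper":80},{"translation":[-60,0,0],"roll":0,"gripper":80},{"translation":[-60,0,0],"roll":0,"gripper":80},{"translation":[-60,0,0],"roll":0,"gripper":80}]'>/dev/null
python3 - <<'E'
from h import *
o,im=shot("w8");s=viewer.camera("scene")
cv2.imwrite("pics/end.png",np.hstack([cv2.resize(im[100:260,180:380],(500,400)),cv2.resize(s[110:210,285:360],(300,400))]))
E
```

```text
time: 27.05
position: [0.5121, 0.2987, 0.1293]
tool_rot: [0.999, -0.034, -0.0, 0.0]
ft_force: [0.7, -0.2, -0.4]
grip_width: 0.0657
grip_force: 0.0
time: 27.47
position: [0.5125, 0.2988, 0.231]
tool_rot: [0.999, -0.034, 0.001, -0.0]
ft_force: [0.2, 1.0, -0.2]
grip_width: 0.0797
grip_force: 0.0
```

View pics/end.png

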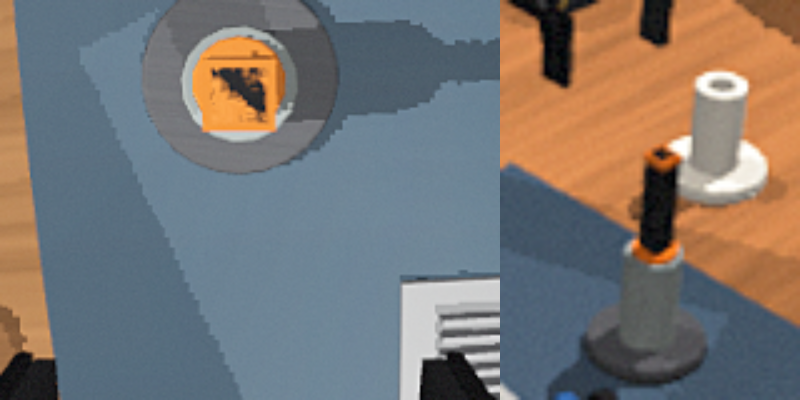

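The picture shows the feeler upright in its stand, with its cap at (240,95) centred over the guard and rim, and the gripper clear of it.

```bash
python3 -c "
from rig import hand_in
print(hand_in())"
```

```text
the job is handed in; nothing more can be done
None
```

The job is done and handed in: I drew the feeler along the channel from far left via far right to near right at about 2.5 cm/s, with contact readings of roughly 1 to 6 N, then put it back upright in its stand.

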